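# Shut the rig down in order at the stop boxes

## Task

Shut down the bench rig at the row of five stop boxes: push the yellow button (heater) down first, then the blue one (stirrer), then the red one (pump), each fully down but lightly, with a gentle push of under 20 N; they stay down by themselves. Leave the green and white buttons up, do not lift or shift the boxes, and leave the other things on the bench where they are.

Things in the scene. Friction and masses are not known exactly. Their poses are not given: they have to be found in the camera images.
- tray: Fixed aluminium tray 74 x 366 x 14 mm with five bays 70 mm apart in a row along its own y, one stop box standing in each. Origin: centre of its underside, on the bench (z = 0). It lies anywhere on the middle of the bench, turned by up to 0.25 rad.
- red_box: Loose grey stop box with the red button, 50 x 50 mm, 40 mm high plus a 4 mm steel collar, 0.35 kg, standing in one of the bays with about 2 mm play. Which bay varies. Origin: centre of its underside, 6 mm above the bench; z up, turned as the tray.
- red_top (a point): Centre of the top face of the red mushroom button (flat-topped disc, 31 mm across, 10 mm thick), which faces straight up; 74 mm above its box's underside when up (80 mm above the bench). It sinks with the button; the cap rides on a cushion spring that starts to give at 4 N and yields up to 8 mm more (1.2 N per mm, about 14 N at its end) once the button is fully down, then springs back, so a push of 12 mm at the top face is ample and 18 mm is the hard end.
- red_button (a joint): How far the red button is pushed down, in m: 0 = up (as at the start), 0.010 = fully down. It slides straight down against a steady friction of about 2.5 N and stays where it is left; it counts as down from 0.006.
- yellow_box: Loose grey stop box with the yellow button, 50 x 50 mm, 40 mm high plus a 4 mm steel collar, 0.35 kg, standing in one of the bays with about 2 mm play. Which bay varies. Origin: centre of its underside, 6 mm above the bench; z up, turned as the tray.
- yellow_top (a point): Centre of the top face of the yellow mushroom button (flat-topped disc, 31 mm across, 10 mm thick), which faces straight up; 74 mm above its box's underside when up (80 mm above the bench). It sinks with the button; the cap rides on a cushion spring that starts to give at 4 N and yields up to 8 mm more (1.2 N per mm, about 14 N at its end) once the button is fully down, then springs back, so a push of 12 mm at the top face is ample and 18 mm is the hard end.
- yellow_button (a joint): How far the yellow button is pushed down, in m: 0 = up (as at the start), 0.010 = fully down. It slides straight down against a steady friction of about 2.5 N and stays where it is left; it counts as down from 0.006.
- blue_box: Loose grey stop box with the blue button, 50 x 50 mm, 40 mm high plus a 4 mm steel collar, 0.35 kg, standing in one of the bays with about 2 mm play. Which bay varies. Origin: centre of its underside, 6 mm above the bench; z up, turned as the tray.
- blue_top (a point): Centre of the top face of the blue mushroom button (flat-topped disc, 31 mm across, 10 mm thick), which faces straight up; 74 mm above its box's underside when up (80 mm above the bench). It sinks with the button; the cap rides on a cushion spring that starts to give at 4 N and yields up to 8 mm more (1.2 N per mm, about 14 N at its end) once the button is fully down, then springs back, so a push of 12 mm at the top face is ample and 18 mm is the hard end.
- blue_button (a joint): How far the blue button is pushed down, in m: 0 = up (as at the start), 0.010 = fully down. It slides straight down against a steady friction of about 2.5 N and stays where it is left; it counts as down from 0.006.
- green_box: Loose grey stop box with the green button, 50 x 50 mm, 40 mm high plus a 4 mm steel collar, 0.35 kg, standing in one of the bays with about 2 mm play. Which bay varies. Origin: centre of its underside, 6 mm above the bench; z up, turned as the tray.
- green_top (a point): Centre of the top face of the green mushroom button (flat-topped disc, 31 mm across, 10 mm thick), which faces straight up; 74 mm above its box's underside when up (80 mm above the bench). It sinks with the button; the cap rides on a cushion spring that starts to give at 4 N and yields up to 8 mm more (1.2 N per mm, about 14 N at its end) once the button is fully down, then springs back, so a push of 12 mm at the top face is ample and 18 mm is the hard end.
- green_button (a joint): How far the green button is pushed down, in m: 0 = up (as at the start), 0.010 = fully down. It slides straight down against a steady friction of about 2.5 N and stays where it is left; it counts as down from 0.006.
- white_box: Loose grey stop box with the white button, 50 x 50 mm, 40 mm high plus a 4 mm steel collar, 0.35 kg, standing in one of the bays with about 2 mm play. Which bay varies. Origin: centre of its underside, 6 mm above the bench; z up, turned as the tray.
- white_top (a point): Centre of the top face of the white mushroom button (flat-topped disc, 31 mm across, 10 mm thick), which faces straight up; 74 mm above its box's underside when up (80 mm above the bench). It sinks with the button; the cap rides on a cushion spring that starts to give at 4 N and yields up to 8 mm more (1.2 N per mm, about 14 N at its end) once the button is fully down, then springs back, so a push of 12 mm at the top face is ample and 18 mm is the hard end.
- white_button (a joint): How far the white button is pushed down, in m: 0 = up (as at the start), 0.010 = fully down. It slides straight down against a steady friction of about 2.5 N and stays where it is left; it counts as down from 0.006.
- marker: Black and white marker pen, 135 mm long, 16 mm thick, lying in front of the tray (robot's side). Bystander; origin under its middle.
- tape_roll: Beige tape roll, 62 mm across, 19 mm high, lying behind the tray. Bystander; origin under its middle.
- dropper: Small white dropper bottle with a red tip, 25 mm across, 73 mm high, standing behind the tray. Bystander; origin under its middle.
- timer: White bench timer, 64 x 64 x 19 mm, lying to the right near the robot. Bystander; origin under its middle.
There are look-alikes about, which are no part of the job. What is shaped like the blue_box but orange or purple is not meant.

How it is judged:
On the way, in this order (a step that is already met when the one before it is completed fails the run):
1. the yellow button is pushed in (at least 6 mm of its 10 mm) (value of joint yellow_button above 0.006 m), for 0.1 s.
2. the blue button is pushed in (at least 6 mm of its 10 mm) (value of joint blue_button above 0.006 m), for 0.1 s.
3. the red button is pushed in (at least 6 mm of its 10 mm) (value of joint red_button above 0.006 m), for 0.1 s.
At the end, for the whole second after the job is handed in: The yellow, blue and red buttons are each at least 6 mm down (of 10), the green and white ones are up (less than 3 mm down), and all five boxes stand still within 8 mm of where they stood (value of joint each of red_button, yellow_button, blue_button above 0.006 m and value of joint each of green_button, white_button below 0.003 m and distance of each of red_box, yellow_box, blue_box, green_box, white_box from where it was at the start of the episode below 0.008 m and linear speed of each of red_box, yellow_box, blue_box, green_box, white_box below 0.02 m/s); the robot touches nothing.
It fails at once if the green or the white button is pushed more than 3 mm down (value of joint any of green_button, white_button above 0.003 m).
It fails at once if a stop box or its button is pushed with more than 20 N (contact force between any of the fingers, the arm and red_box above 20 N or contact force between any of the fingers, the arm and yellow_box above 20 N or contact force between any of the fingers, the arm and blue_box above 20 N or contact force between any of the fingers, the arm and green_box above 20 N or contact force between any of the fingers, the arm and white_box above 20 N).
It fails at once if a stop box is lifted, shifted by more than 8 mm or tipped (distance of any of red_box, yellow_box, blue_box, green_box, white_box from where it was at the start of the episode above 0.008 m or angle between any of red_box, yellow_box, blue_box, green_box, white_box's own z axis and vertical above 0.15 rad).
It fails at once if the marker, tape roll, dropper bottle or timer is moved by more than 15 mm (distance of any of marker, tape_roll, dropper, timer from where it was at the start of the episode above 0.015 m).
It fails at once if the dropper bottle is tipped (angle between dropper's own z axis and vertical above 0.3 rad).
It also fails if it takes over 38 s, if anything falls off the work surface, if the arm or the gripper's body presses on something with over 40 N, if the wrist force passes 120 N, or if a joint passes its speed limit or range.

## Robot

A 6-joint arm with a two-finger parallel gripper is mounted at the origin on a cart in front of the work surface, level with it; the furniture and walls round the work are solid. World frame = base frame: x ahead of the robot, y to its left, z up, the work surface at z = 0. Lengths are in m, angles in rad, forces in N, time in s.
With the tool pointing down it reaches from about 0.35 to 0.775 m from the base axis. Payload 7.3 kg.
Tool frame: the origin (TCP) lies at the very end of the fingers, on their centre line; the grasp point (between the pads) lies grip_point_offset behind it (grip_point_offset is the distance from the TCP to the grasp point, in m); z points along the fingers, y is the direction in which the jaws open and shut (so a half turn about z gives the same grasp; the last joint's range is limited). The gripper opens to 92 mm and grips with 3 to 60 N. Pads are 19 mm wide; open, the fingers measure 130 mm over their backs; the gripper's body (75 mm by 190 mm) begins 47 mm behind the grasp point.
Start: joints at [-1.311, 0.342, 1.524, -0, 1.275, -0.146], TCP at [0.207, -0.482, 0.227] pointing down, gripper open.
Joint ranges: [-2.53, 2.53], [-0.77, 2.02], [0.04, 2.7], [-1, 4.14], [0.28, 2.66], [-3.11, 3.11]. Speed limits (rad/s): [2.57, 2.57, 3.14, 3.14, 3.14, 3.14].

## Interface

Orientations are given as [roll, pitch, yaw] about the fixed x, y, z axes, in that order (R = Rz(yaw) Ry(pitch) Rx(roll)).
In Python, from cell import * gives the robot as it stands.
- The arm moves only by the shell command python3 -m inch 'ROWS' [OPENING] [FORCE]. ROWS is JSON, a list that holds one entry, the list of rows, each a list of 4 numbers: the shift along the tool's x, y, z in mm, then the turn about the tool's z in rad. In form: [[[x, y, z, roll], ...]]. A call has 1 to 10 rows; each row shifts and turns the commanded pose from where the row before left it, along the tool's axes as they then stand; what a row does not reach is not made up. A row lasts 1/8 s, in which the tool goes at most 62.5 mm and 10.7 degrees, less where a joint would pass 70% of its speed; a pose out of reach is approached as far as the arm can. A call with a gripper value outside its range is refused whole. OPENING is the closure, from -1 (fully open) to 1 (shut), set as the call begins (- or left out, the last holds). The fingers move at their own pace and stop on an object; FORCE is the grip in N (left out, the last holds). Time passes only in rows, so rows that do not move let the fingers close. It gives the time, the measured TCP pose, the force and the opening at its end, in the units of the state.
- observe(): the state, without advancing time (a new reading comes with each control period).
- read_camera(name): name is "scene" or "top"; returns a dict with "img" (480x640x3 uint8, blue, green, red), "fx", "fy", "cx", "cy" (pixels), "eye" and "rotation" of the camera in the world. Camera axes: x right, y down, z forward; pixel columns grow to the right and rows downward; lengths in m; the calibration is good to about 2 mm. A picture is of the moment at which its call begins. There is no depth.
- hand_in(): hands the job in, once; it reports no verdict.
Trained networks look in the newest picture that a camera, given by its name, has taken for a name from the list of things; names that differ only in an ending like _2 or _b are one class to them, and where a whole thing is asked for, a point or a joint stands for the part that bears it (a point fixed in the world has none). Each returns a list of dicts, best first, with "conf" (0 to 1); they miss things now and then, are a little off and sometimes report something else, mostly with a low value. They report only what shows in the picture. A call takes as long as a camera call. They do not tell look-alikes from the thing itself.
- boxes_of(camera, label): "at" ([row, column] in pixels, amid what is visible of it).
- place_of(camera, label): "at" ([row, column] in pixels: a listed point, or the origin of a listed thing).
The state is a dict: "time": time; "qpos": joint angles; "qvel": joint speeds; "joint_efforts": joint torques, N m; "tool_pos": TCP position; "tool_rot": TCP orientation; "contact_force": force on the tool from outside, world axes, zero at the start; "torque": the same for the moment, N m; "opening": finger opening in m.
Only numpy, scipy, OpenCV 4.12 (cv2) and the standard library are available. Lean on these libraries where they do the work, as an engineer would, in place of code of your own. Each camera call takes 0.05 s, during which the arm holds its last target. There are 200 camera calls.

## Working session

There is one attempt and no reset: what is moved stays moved. The work goes in short steps, Python scripts to look and compute and a shell command to move; the robot and the scene stay as the last step left them, time stands still between calls to the robot, and variables do not carry over. Pictures are saved under pics/ and viewed, about 8 in all and at most 12, crops included, and the job is handed in when it is done.

```bash
mkdir -p pics; cat > h.py <<'E'
from cell import *
import numpy as np, cv2
def ray(c,at,z):
    d=np.array(c["rotation"])@np.array([(at[1]-c["cx"])/c["fx"],(at[0]-c["cy"])/c["fy"],1])
    e=np.array(c["eye"]); return e+d*(z-e[2])/d[2]
E
python3 - <<'E'
from h import *
for cam in ["top","scene"]:
    c=read_camera(cam); cv2.imwrite(f"pics/{cam}1.png",c["img"])
    print(cam,np.round(c["eye"],3))
    for n in ["yellow","blue","red","green","white"]:
        for r in place_of(cam,n+"_top")[:3]:
            print(n,np.round(r["at"],1),round(r["conf"],2),np.round(ray(c,r["at"],.08),4))
s=observe(); print(s["time"],s["tool_pos"],s["tool_rot"],s["contact_force"],s["opening"])
E
```

```text
top [ 0.382 -0.056  0.998]Traceback (most recent call last):
  File "<stdin>", line 7, in <module>
  File "h.py", line 5, in ray
    e=np.array(c["eye"]); return e+d*(z-e[2])/d[2]
                                              ~^^^
IndexError: invalid index to scalar variable.
```

View pics/top1.png

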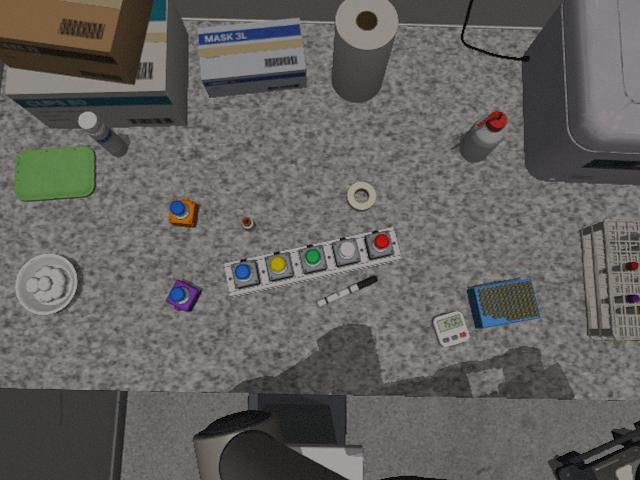

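The top picture shows the tray with blue (271,242), yellow (264,278), green (257,313), white (250,347) and red (242,381). The orange and purple look-alikes stand to the left. The camera rotation is not a matrix, so I'll treat it as roll, pitch and yaw.

```bash
sed -i 's/d=np.array(c\["rotation"\])@/d=Rotation.from_euler("xyz",c["rotation"]).as_matrix()@/; 1i from scipy.spatial.transform import Rotation' h.py
python3 - <<'E'
from h import *
for cam in ["top","scene"]:
    c=read_camera(cam); cv2.imwrite(f"pics/{cam}1.png",c["img"])
    print(cam,np.round(c["eye"],3),c["rotation"],c["fx"])
    for n in ["yellow","blue","red","green","white"]:
        for r in place_of(cam,n+"_top")[:3]:
            print(n,np.round(r["at"],1),round(r["conf"],2),np.round(ray(c,r["at"],.08),4))
s=observe(); print(s["time"],s["tool_pos"],s["tool_rot"],s["contact_force"],s["opening"])
E
```

```text
top [ 0.382 -0.056  0.998] [-2.97419375 -0.01240394 -1.55026407] 475.4094687919809
yellow [265.7 276.9] 0.55 [0.4971 0.0185 0.08  ]
blue [293.7 174.9] 0.58 [0.4387 0.2121 0.08  ]
blue [272.2 241.1] 0.55 [0.4829 0.0873 0.08  ]
blue [208.9 175.3] 0.55 [0.6058 0.2232 0.08  ]
red [242.5 379.7] 0.76 [ 0.5475 -0.1816  0.08  ]
green [259.8 310.4] 0.67 [ 0.5101 -0.0463  0.08  ]
white [249.4 346.8] 0.48 [ 0.5323 -0.1171  0.08  ]
scene [-0.162 -0.985  0.668] [-2.04209682  0.00892573 -0.64055534] 597.1363410252341
blue [214.8 275.5] 0.59 [0.4772 0.0646 0.08  ]
blue [201.1 229.2] 0.51 [0.4303 0.1963 0.08  ]
blue [183.7 285.9] 0.37 [0.5968 0.2026 0.08  ]
0.7 [ 0.20726446 -0.48237126  0.22675714] [3.14147870e+00 3.02874275e-05 4.05770188e-01] [-0.94655571  0.31201818  0.05822026] 0.09214629465971635
```

View pics/scene1.png

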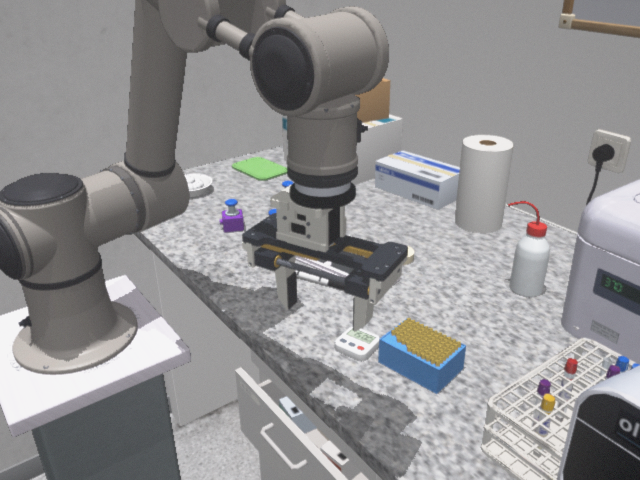

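The arm hides the row in the scene view, where the purple box is at (218,232). I'll use the top view, refine by cap colour and fit a row with 70 mm pitch.

```bash
cat >> h.py <<'E'
def delta(p):
    s=observe(); return np.round(Rotation.from_euler("xyz",s["tool_rot"]).inv().apply(np.array(p)-s["tool_pos"])*1000,1)
E
python3 - <<'E'
from h import *
c=read_camera("top"); im=c["img"]
hsv=cv2.cvtColor(im,cv2.COLOR_BGR2HSV)
g={"blue":(271,242),"yellow":(264,278),"green":(257,313),"white":(250,347),"red":(242,381)}
P={}
for n,(r,k) in g.items():
    w=hsv[r-14:r+15,k-14:k+15].astype(int)
    m=((w[...,1]>110)&(w[...,2]>80)) if n!="white" else ((w[...,2]>190)&(w[...,1]<40))
    _,_,st,ce=cv2.connectedComponentsWithStats(m.astype(np.uint8))
    i=1+np.argmax(st[1:,4]); at=[r-14+ce[i][1],k-14+ce[i][0]]
    P[n]=ray(c,at,.08); print(n,np.round(at,1),st[i],np.round(P[n],4))
A=np.array([P[n] for n in g]); k=np.arange(-2,3)
use=[0,1,2,4]
d=(A[4]-A[0])[:2]; print("pitch",np.linalg.norm(d)/4); d/=np.linalg.norm(d)
o=np.mean([A[i][:2]-k[i]*.07*d for i in use],0)
for i,n in enumerate(g):
    f=o+k[i]*.07*d; print(n,"fit",np.round(f,4),"delta",delta([*f,.12]))
E
```

```text
blue [271.3 242. ] [  7   7  15  15 185] [0.4848 0.0856 0.08  ]
yellow [263.8 277.3] [  6   7  16  15 184] [0.5009 0.0179 0.08  ]
green [256.1 312.4] [  6   6  15  15 171] [ 0.5176 -0.05    0.08  ]Traceback (most recent call last):
  File "<stdin>", line 10, in <module>
    return _wrapfunc(a, 'argmax', axis=axis, out=out, **kwds)
    return bound(*args, **kwds)
ValueError: attempt to get argmax of an empty sequence
```

```bash
python3 -m inch '[[[40,-29,0,0],[40,-29,0,0],[40,-29,0,0],[40,-29,0,0],[40,-29,0,0],[40,-29,0,0],[40,-29,0,0],[40,-29,0,0],[40,-29,0,0],[40,-29,0,0]]]' 1 20
python3 -c "
from h import *
print(delta([.501,.018,.08]))"
```

```text
time: 2.0
tool_pos: [0.4611, -0.0565, 0.2269]
tool_rot: [3.141, -0.0, 0.406]
contact_force: [0.9, -0.6, 0.2]
opening: 0.0012
[ 66.1 -52.8 146.9]
```

```bash
python3 -m inch '[[[33,-26,0,0],[33,-27,0,0],[0,0,30,0],[0,0,30,0],[0,0,30,0],[0,0,30,0],[0,0,0,0],[0,0,0,0]]]' 
python3 - <<'E'
from h import *
print(delta([.501,.018,.08]))
c=read_camera("scene"); cv2.imwrite("pics/scene2.png",cv2.resize(c["img"][140:340,180:440],None,fx=3,fy=3))
for n,p in dict(y=[.501,.018,.08],b=[.4848,.0856,.08],r=[.550,-.1856,.08],tcp=observe()["tool_pos"]).items():
    v=Rotation.from_euler("xyz",c["rotation"]).inv().apply(np.array(p)-c["eye"]); print(n,c["cx"]+c["fx"]*v[0]/v[2],c["cy"]+c["fy"]*v[1]/v[2])
E
```

```text
time: 3.0
tool_pos: [0.5007, 0.0166, 0.1077]
tool_rot: [3.141, -0.001, 0.406]
contact_force: [-0.5, -0.3, 0.3]
opening: 0.0002
[ 0.8 -1.2 27.7]
y 295.7334919361872 219.11600401514292
b 273.378516951574 210.79645169093916
r 371.997260942651 247.4390583650478
tcp 295.6855254102386 207.9722824428617
```

View pics/scene2.png

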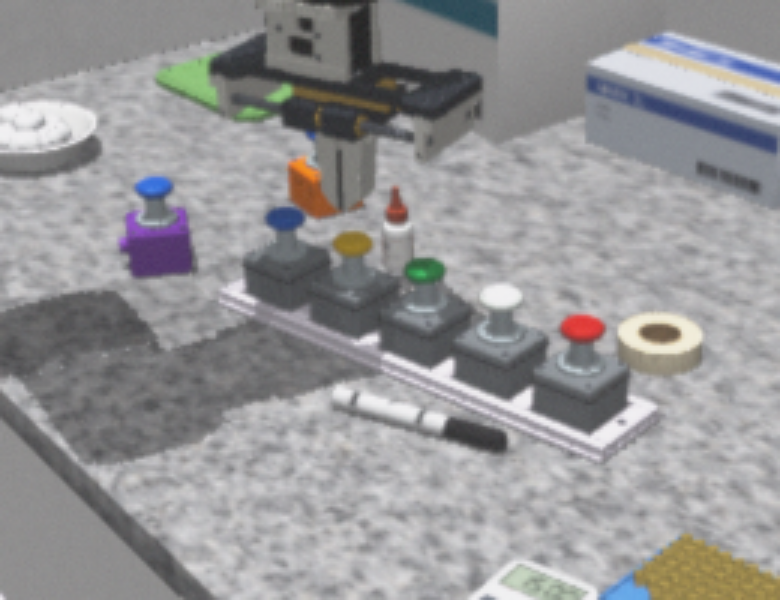

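Row and tool match in the scene view. Yellow cap is at about (297,221) px against 295.7,219 predicted, with the closed fingers right above it. I'll push slowly.

```bash
python3 -m inch '[[[1,-1,8,0],[0,0,8,0],[0,0,6,0],[0,0,3,0],[0,0,2,0],[0,0,2,0],[0,0,0,0]]]'; python3 -m inch '[[[0,0,2,0],[0,0,2,0],[0,0,2,0],[0,0,0,0]]]'
```

```text
time: 3.92
tool_pos: [0.5007, 0.018, 0.0777]
tool_rot: [3.141, -0.0, 0.406]
contact_force: [-0.0, 0.5, -0.4]
opening: 0.0005
time: 4.42
tool_pos: [0.5006, 0.018, 0.0715]
tool_rot: [3.142, 0.0, 0.406]
contact_force: [-0.0, -0.5, 0.2]
opening: 0.0005
```

```bash
python3 -m inch '[[[0,0,2,0],[0,0,2,0],[0,0,0,0]]]'
python3 - <<'E'
from h import *
c=read_camera("scene"); cv2.imwrite("pics/scene3.png",cv2.resize(c["img"][180:280,250:400],None,fx=5,fy=5))
E
```

```text
time: 4.8
tool_pos: [0.5006, 0.018, 0.0679]
tool_rot: [3.141, -0.0, 0.406]
contact_force: [-1.5, -0.2, 5.8]
opening: 0.0
```

View pics/scene3.png

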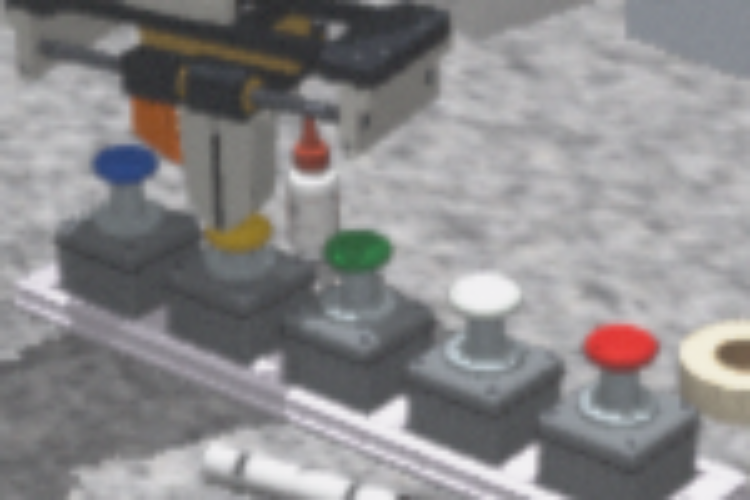

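The force is 5.8 N at 12 mm and the yellow button is visibly down. Next is blue.

```bash
python3 -m inch '[[[0,0,-6,0],[0,0,-15,0],[0,0,-19,0],[6,-33,0,0],[7,-34,0,0],[0,0,0,0],[0,0,0,0]]]'
python3 -c "
from h import *
print(delta([.4853,.085,.08]))"
```

```text
time: 5.72
tool_pos: [0.4863, 0.0845, 0.1081]
tool_rot: [3.141, -0.0, 0.406]
contact_force: [0.5, -0.4, -0.4]
opening: 0.0005
[-0.7 -0.9 28.1]
```

```bash
python3 - <<'E'
from h import *
c=read_camera("scene"); cv2.imwrite("pics/scene4.png",cv2.resize(c["img"][180:280,250:400],None,fx=5,fy=5))
E
```

```text
(no output)
```

View pics/scene4.png

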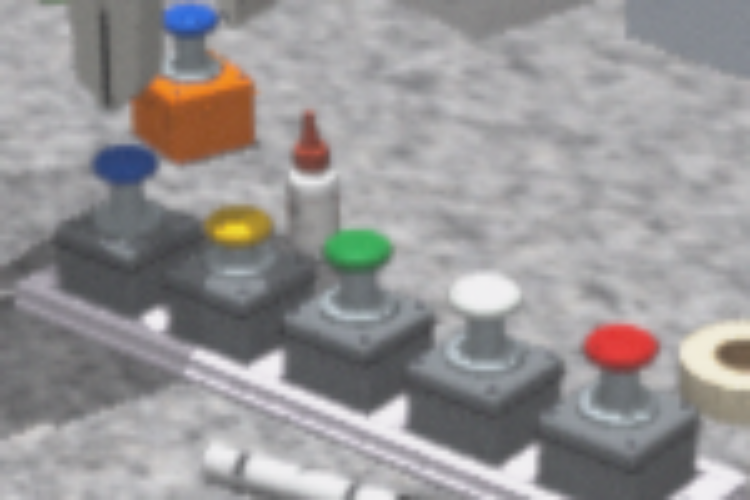

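The picture shows yellow, at (238,225) in the crop, down and staying down. Blue, at (126,163), is still up with the fingers above it. Pushing blue.

```bash
python3 -m inch '[[[0,0,8,0],[0,0,8,0],[0,0,6,0],[0,0,3,0],[0,0,2,0],[0,0,2,0],[0,0,2,0],[0,0,2,0],[0,0,2,0],[0,0,0,0]]]'; python3 -m inch '[[[0,0,2,0],[0,0,2,0],[0,0,1,0],[0,0,0,0]]]'
```

```text
time: 7.02
tool_pos: [0.4861, 0.0847, 0.0725]
tool_rot: [3.142, -0.0, 0.406]
contact_force: [0.4, -0.1, -0.4]
opening: 0.0003
time: 7.52
tool_pos: [0.4862, 0.0848, 0.068]
tool_rot: [3.141, -0.0, 0.406]
contact_force: [-2.0, 0.9, 6.7]
opening: 0.0005
```

```bash
python3 -m inch '[[[0,0,-6,0],[0,0,-17,0],[0,0,-22,0],[-8,45,0,0],[-8,46,0,0],[-8,46,0,0],[-8,46,0,0],[-8,46,0,0],[-8,45,0,0],[0,0,0,0]]]'
python3 - <<'E'
from h import *
c=read_camera("scene"); cv2.imwrite("pics/scene5.png",cv2.resize(c["img"][180:280,250:400],None,fx=5,fy=5))
c=read_camera("top"); im=cv2.cvtColor(cv2.imread("pics/top1.png"),cv2.COLOR_BGR2HSV)[227:257,366:396].astype(int)
m=(im[...,1]>140)&(im[...,2]>80); y,x=np.nonzero(m); p=ray(c,[227+y.mean(),366+x.mean()],.08)
print(m.sum(),p,delta(p))
E
```

```text
time: 8.78
tool_pos: [0.5504, -0.189, 0.1123]
tool_rot: [3.141, -0.0, 0.402]
contact_force: [-0.7, 0.5, -0.5]
opening: 0.0003
169 [ 0.55056824 -0.18526956  0.08      ] [ 1.1 -0.1 32.3]
```

View pics/scene5.png

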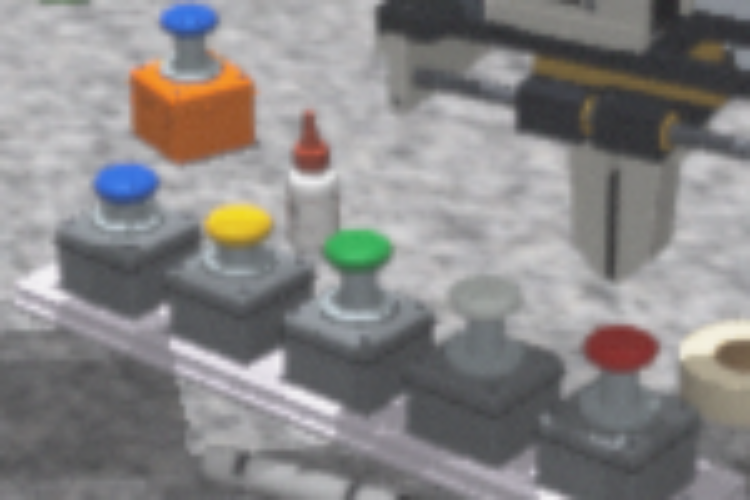

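Blue at (127,184) and yellow at (238,225) in the crop are down. Green, white and red are up, and the fingers stand above red. The red colour centroid is within about 1 mm of the tool. Pushing red.

```bash
python3 -m inch '[[[1,0,8,0],[0,0,8,0],[0,0,8,0],[0,0,5,0],[0,0,2,0],[0,0,2,0],[0,0,2,0],[0,0,2,0],[0,0,2,0],[0,0,0,0]]]'; python3 -m inch '[[[0,0,2,0],[0,0,2,0],[0,0,2,0],[0,0,0,0]]]'
```

```text
time: 10.12
tool_pos: [0.5511, -0.1856, 0.0736]
tool_rot: [3.141, -0.0, 0.406]
contact_force: [-0.5, 0.4, 0.6]
opening: 0.0006
time: 10.62
tool_pos: [0.5511, -0.1857, 0.0681]
tool_rot: [3.141, -0.0, 0.406]
contact_force: [-1.0, 1.7, 6.6]
opening: 0.0003
```

```bash
python3 -m inch '[[[0,0,-6,0],[0,0,-20,0],[0,0,-30,0],[0,0,-40,0],[0,0,-40,0],[0,0,0,0],[0,0,0,0]]]'
python3 - <<'E'
from h import *
c=read_camera("scene"); cv2.imwrite("pics/scene6.png",cv2.resize(c["img"][180:280,250:400],None,fx=5,fy=5))
E
```

```text
time: 11.5
tool_pos: [0.5506, -0.1854, 0.203]
tool_rot: [-3.141, 0.001, 0.406]
contact_force: [1.1, 1.3, -0.6]
opening: 0.0003
```

View pics/scene6.png

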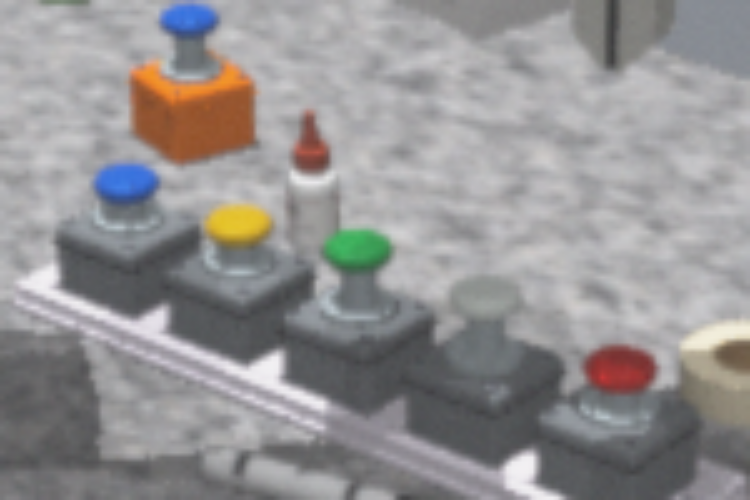

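Blue (127,184), yellow (238,225) and red (620,370) are all down; green (358,250) and white (486,298) are up. The boxes have not moved and the tool is clear.

```bash
python3 -c "
from h import *
print(hand_in())"
```

```text
the job is handed in; nothing more can be done
None
```

I pushed the yellow, blue and red buttons down in that order with the closed fingers, then handed the job in at about 11.5 s of the 38 s allowed. No verdict was reported.

- **Force:** each push went about 12 mm at the top face. The vertical force at the end of each was 5.8 N for yellow, 6.7 N for blue and 6.6 N for red. I only read force between moves, so the peaks during a push were not recorded.
- **Final picture:** all three buttons are down and stay down, and green and white are up. The boxes and the dropper show no visible shift, and neither do the visible parts of the marker and tape roll. The tool was clear at z ≈ 0.20 m. The timer was outside this last crop, so I did not check it again, but the arm went nowhere near it at low height.
- **Disagreements:** the network's red position was about 5 mm off my colour measurement, and I used the colour one. The two cameras differed by about 3–4 mm on the row, harmless on a 31 mm cap. The colour fit failed for the white button, so I left it out; the 70 mm pitch was confirmed on the others.

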